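# Show the customer the short sausage with the tongs

### The arm

A 7-joint arm with a two-finger parallel gripper is mounted at the origin on the work surface. World frame = base frame: x ahead of the robot, y to its left, z up, the work surface at z = 0. Lengths are in m, angles in rad, forces in N, time in s.
With the tool pointing down it reaches from about 0.425 to 1.025 m from the base axis. Payload 9.4 kg.
Tool frame: the origin (TCP) lies midway between the tips of the shut fingers; the grasp point (between the pads) lies 19 mm behind it; z points along the fingers, y is the line along which they close (so a half turn about z gives the same grasp; the last joint's range is limited). The gripper opens to 93 mm and grips with 3 to 60 N. Pads are 15 mm wide; open, the fingers measure 128 mm over their backs; the gripper's body (75 mm by 188 mm) begins 65 mm behind the grasp point.
Start: joints at [1.238, 0.599, -0.003, 1.599, 0.002, 0.943, -0.08], TCP at [0.183, -0.701, 0.196] pointing down, gripper open.
Joint ranges: [-2.57, 2.57], [-0.35, 1.97], [-1.29, 1.29], [0.11, 2.56], [-1.05, 4.19], [0.11, 1.86], [-2.63, 2.63]. Speed limits (rad/s): [2.22, 2.22, 3.01, 3.01, 3.14, 3.14, 3.14].

### API

Orientations are given as [roll, pitch, yaw] about the fixed x, y, z axes, in that order (R = Rz(yaw) Ry(pitch) Rx(roll)).
In Python, from rig import robot gives the robot as it stands.
- The arm moves only by the tool jog_arm, never from a script. Its arguments are lists of equal length, an entry for each row: "xyz": the shift along the tool's x, y, z in cm, a list of three; "yaw": the turn about the tool's z in rad. In form: {"xyz": [[dx, dy, dz], ...], "yaw": [yaw, ...]}. A call has 1 to 20 rows; each row is the pose to reach, as a shift and turn from the pose commanded when the call began, along the tool's axes at that moment; what a row does not reach only later rows make up. A row lasts 1/10 s, in which the tool goes at most 50 mm and 8.59 degrees, less where a joint would pass 70% of its speed; a pose out of reach is approached as far as the arm can. A call with a gripper value outside its range is refused whole. "grip" is the finger opening in cm, from 0 to 9.3, set as the call begins (left out, the last holds). The fingers move at their own pace and stop on an object; "newtons" is the grip in N (left out, the last holds). Time passes only in rows, so rows that repeat a pose let the fingers close. It gives the time, the measured TCP pose, the force, the opening and the grip force at its end, in the units of the state.
- robot.state(): the state, without advancing time (a new reading comes with each control period).
- robot.capture(name): name is "scene" or "top" or "wrist"; returns the picture (384x512x3 uint8, red, green, blue); there is no depth.
- robot.camera_info(name): a dict with "K" (3x3 intrinsics, pixels), "D" ([k1, k2, p1, p2, k3] as OpenCV has them; the pictures are not rectified), "R" (3x3) and "t" (3): a world point X has camera coordinates R X + t; the wrist camera has in their place "T_tool_cam" (4x4, takes a point from camera to tool coordinates, whose origin is the TCP and whose axes are the flange's). Camera axes: x right, y down, z forward; pixel columns grow to the right and rows downward; lengths in m; the calibration is good to about 2 mm. A picture is of the moment at which its call begins: read the wrist's pose just before it. camera_info takes no time and is no camera call.
- robot.job_done(): hands the job in; it is judged then, once.
The state is a dict: "time": time; "joint_positions": joint angles; "joint_vel": joint speeds; "joint_efforts": joint torques, N m; "eef_pos": TCP position; "orientation": TCP orientation; "contact_force": force on the tool from outside, world axes, zero at the start; "wrist_torque": the same for the moment, N m; "grip_width": finger opening in m; "finger_force": force on a finger pad.
Only numpy, scipy, OpenCV 4.12 (cv2) and the standard library are available. Lean on these libraries where they do the work, as an engineer would, in place of code of your own. Each camera call takes 0.05 s, during which the arm holds its last target. There are 200 camera calls.

### The job

Draw the serving tongs out of their holder and use them to pick the short dry sausage out of the tray, then hold it up at least ten centimetres above the counter so the customer can see it; finish like that, still gripping the tongs with the sausage held steady between both jaws. Never touch any of the sausages with the gripper itself, and leave the long sausages and everything else on the counter where they are.

Things in the scene. Friction and masses are not known exactly. Their poses are not given: they have to be found in the camera images.
- tongs: Serving tongs of bent steel strip, 195 mm long, 100 g, sprung open, standing tips down in the holder. Origin: midway between the jaw tips, at tip level; +z up their axis to the closed bow; they open and close along y (alike both ways round); x: strip width 22 mm, jaws 30 mm wide over the lowest 45 mm. Arms turn about hinge lines at z = 177 mm, y = +-16.5 mm.
- tongs_grip (a point): Point on the tongs' axis, 147 mm above the tips and 48 mm below the top of the bow: hold them here from above, fingers closing along y. Flat black pads on the arms' outsides reach from z = 109 to 164 mm; across both: 52 mm at z = 130 mm when open, 42 mm and parallel once the jaws are 30 mm apart.
- jaw_a: The tongs' +y arm with its jaw, strip 3 mm thick, toothed inside; origin on its hinge line near the bow. Squeezing at z = 130 mm needs 3.5 N per pad to begin, 4.5 N at 30 mm jaw gap; 12 N more presses the sausage with 3 N or so. Let go, it springs open.
- jaw_b: The same on the -y side.
- jaw_a_tip (a point): Inner edge of jaw_a's lower end, mid width. Gap between the two tips: 69 mm open, 30 mm when parallel, down to 0; it shrinks about 3.5 mm per mm of squeeze across the pads at z = 130 mm.
- jaw_b_tip (a point): The same on jaw_b.
- holder: Fixed upright stainless pocket that holds the tongs: 50 mm (x) by 98 mm (y) outside, walls 2 mm, 90 mm high, inner floor 3 mm up, on a foot plate of 75 by 125 mm. Origin: centre of its underside on the counter, z up. Tongs stand in it with their y along its y.
- tray: Fixed black octagonal deli tray, 240 mm (x) by 360 mm (y), rim 25 mm high, floor 4 mm thick. Origin: centre of its underside on the counter, z up.
- short_sausage: The short sausage: pressed dry sausage of squarish section, brown, stiff, 85 mm long (x), 30 mm wide (y), 26 mm high (z), with a small twisted knot 12 mm long on each end; about 70 g. Origin: centre of its underside. It lies in the tray with two long ones of the same kind, in any of the three places.
- short_sausage_mid (a point): Centre of the short sausage.
- long_sausage_a: A long sausage of the same kind, 150 mm long (x), 30 mm wide, 26 mm high. Origin: centre of its underside. Stays where it is.
- long_sausage_b: The other long sausage, same size. Stays where it is.
- mustard: Mustard jar, 64 mm across, 85 mm high. Origin: centre of its underside. Bystander.
- terrine: Terrine in an aluminium loaf tin, 110 by 170 mm, 48 mm high. Origin: centre of its underside. Bystander.
- plate: Flat white serving plate, 140 mm across, 12 mm thick, with a ring sausage on it. Origin: centre of its underside. Bystander.
- ring_sausage: Ring sausage on the plate, 116 mm across, 32 mm high. Origin: centre of its underside. Bystander.
- salami: Cut salami lying on the white cutting board, 200 mm long, 68 mm thick. Origin: centre of its underside. Bystander.
- knife: Slicing knife lying on the cutting board, 310 mm long. Origin: on its underside near the middle. Bystander.
Mind the look-alikes: they are no part of the job. Of the things like the tongs, leave any that is pink; of the rest the larger one is meant.

How it is judged:
By the outcome, as a careful person would: the job done as asked, in the order asked, and still so for the second after the job is handed in, while the arm keeps its last pose, push and grip.
It also fails if it takes over 38 s, if anything falls off the work surface, if the arm or the gripper's body presses on something with over 40 N, if the wrist force passes 120 N, or if a joint passes its speed limit or range.

## Working session

There is one attempt and no reset: what is moved stays moved. The work goes in short steps, Python scripts to look and compute and a tool call to move; the robot and the scene stay as the last step left them, time stands still between calls to the robot, and variables do not carry over. Pictures are saved under pics/ and viewed, at most 10 in all, crops included, and the job is handed in when it is done.

Besides the shell and the picture viewer there is one more tool, called by a JSON object that holds its "name" and its "arguments". jog_arm: Moves the arm, as the interface text tells. Its arguments: {"type":"object","properties":{"xyz":{"type":"array"},"yaw":{"type":"array"},"grip":{"type":"number"},"newtons":{"type":"number"}},"required":["xyz","yaw"]}

```bash
mkdir -p pics; ls; python3 - <<'E'
from rig import robot
import cv2,numpy as np
np.set_printoptions(precision=4,suppress=True)
for n in ("scene","top"):
    im=robot.capture(n); cv2.imwrite(f"pics/{n}0.png",im[:,:,::-1])
    i=robot.camera_info(n); print(n,i["K"],i["D"],i["R"],i["t"])
print(robot.camera_info("wrist")["T_tool_cam"],robot.camera_info("wrist")["K"]); print(robot.state())
E
```

```text
pics
scene [[388.1955   0.     255.7192]
 [  0.     388.1955 188.1005]
 [  0.       0.       1.    ]] [-0.0382  0.      0.      0.      0.    ] [[ 0.2776  0.9607 -0.0073]
 [ 0.5476 -0.1644 -0.8204]
 [-0.7894  0.2237 -0.5717]] [-0.2323 -0.1867  1.7867]
top [[379.5653   0.     260.4313]
 [  0.     379.5653 189.8025]
 [  0.       0.       1.    ]] [-0.1292  0.      0.      0.      0.    ] [[ 0.0027 -1.     -0.0014]
 [-0.9829 -0.0024 -0.1841]
 [ 0.1841  0.0019 -0.9829]] [0.061  0.5923 1.5819]
[[-0.0009 -0.9557 -0.2945  0.0801]
 [ 1.     -0.0008 -0.0004  0.0022]
 [ 0.0001 -0.2945  0.9557 -0.1885]
 [ 0.      0.      0.      1.    ]] [[277.6757   0.     254.7033]
 [  0.     277.6757 192.6869]
 [  0.       0.       1.    ]]
{'time': 0.1, 'joint_positions': array([ 1.2383,  0.6001, -0.0025,  1.6001,  0.0018,  0.9429, -0.0798]), 'joint_vel': array([ 0.0016, -0.0017, -0.0002, -0.0025,  0.0028, -0.    ,  0.0008]), 'joint_efforts': array([  0.0054, -76.6566,   1.5025, -25.2934,  -0.0523,   0.0136,
         0.0001]), 'eef_pos': array([ 0.1833, -0.701 ,  0.1951]), 'orientation': array([-3.1402,  0.0001,  0.2558]), 'contact_force': array([ 0.04  ,  0.1059, -0.2286]), 'wrist_torque': array([-0.0117, -0.001 , -0.0233]), 'finger_force': 0.0, 'grip_width': 0.09316067537908061}
```

View pics/scene0.png

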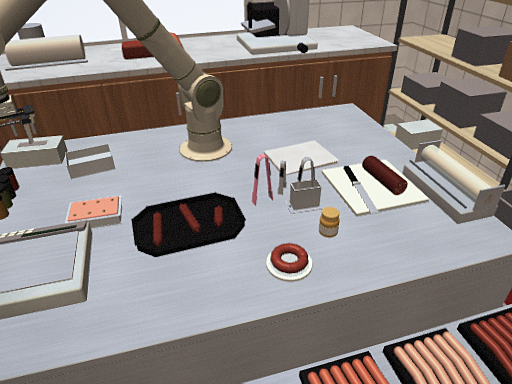

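View pics/top0.png

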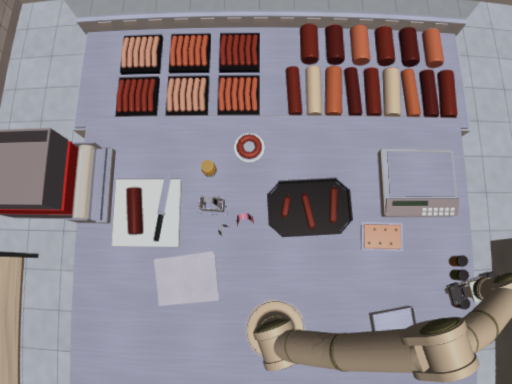

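Scene view: the things like the tongs are the pink pair (scene 262,178; top 245,218), a small grey pair (scene 282,177; top 223,229), and the large steel pair in the holder (scene 305,180; top 211,205). I choose the last. The short sausage is at top (287,206), with the long ones at (308,211) and (334,204). Next is one close crop to check.

```bash
cat > h.py <<'E'
import cv2,numpy as np
from rig import robot
np.set_printoptions(precision=4,suppress=True)
def ray(n,uv,i=None):
    i=i or robot.camera_info(n); p=cv2.undistortPoints(np.array([[uv]],float),np.array(i["K"]),np.array(i["D"]))[0,0]
    d=np.array([*p,1.])
    if n=="wrist":
        from scipy.spatial.transform import Rotation as Ro
        s=robot.state(); R=Ro.from_euler("xyz",s["orientation"]).as_matrix(); T=np.array(i["T_tool_cam"])
        return R@T[:3,3]+s["eef_pos"], R@T[:3,:3]@d
    R=np.array(i["R"]);t=np.array(i["t"]); return -R.T@t, R.T@d
def on(n,uv,z):
    o,d=ray(n,uv); return o+d*(z-o[2])/d[2]
def two(n1,a,n2,b):
    o,d=ray(n1,a);q,e=ray(n2,b); s=np.linalg.lstsq(np.c_[d,-e],q-o,rcond=None)[0]
    return (o+d*s[0]+q+e*s[1])/2, np.linalg.norm(o+d*s[0]-q-e*s[1])
E
python3 - <<'E'
from h import *
t=cv2.imread("pics/top0.png"); s=cv2.imread("pics/scene0.png")
a=cv2.resize(t[180:255,185:345],(800,375),interpolation=cv2.INTER_CUBIC)
b=cv2.resize(s[145:225,200:340],(385,220),interpolation=cv2.INTER_CUBIC)
c=np.zeros((600,800,3),np.uint8); c[:375]=a; c[378:598,:385]=b; cv2.imwrite("pics/crop.png",c)
hsv=cv2.cvtColor(t,cv2.COLOR_BGR2HSV)
m=((hsv[...,0]<12)|(hsv[...,0]>168))&(hsv[...,1]>120)&(hsv[...,2]>50)
M=np.zeros_like(m);M[178:240,266:355]=m[178:240,266:355]
for k in cv2.findContours(M.astype(np.uint8),0,2)[0]:
    if cv2.contourArea(k)<20: continue
    P=np.array([on("top",q[0].astype(float),0.022)[:2] for q in k],np.float32)
    r=cv2.minAreaRect(P*1000); print(r, cv2.minAreaRect(k)[0])
print("holder",on("top",(211,205),0.09), "bow z.195",on("top",(211,200),.195))
E
```

```text
((526.9384155273438, -47.20066833496094), (29.91075897216797, 108.37062072753906), 78.40658569335938) (285.5, 206.00001525878906)
((507.42828369140625, -144.74627685546875), (167.86851501464844, 29.960655212402344), 12.892148971557617) (307.8823547363281, 210.52944946289062)
((531.9595947265625, -258.2353515625), (31.192827224731445, 168.95016479492188), 88.04270935058594) (333.5, 205.0)
holder [0.5202 0.2698 0.09  ] bow z.195 [0.5247 0.2563 0.195 ]
```

View pics/crop.png

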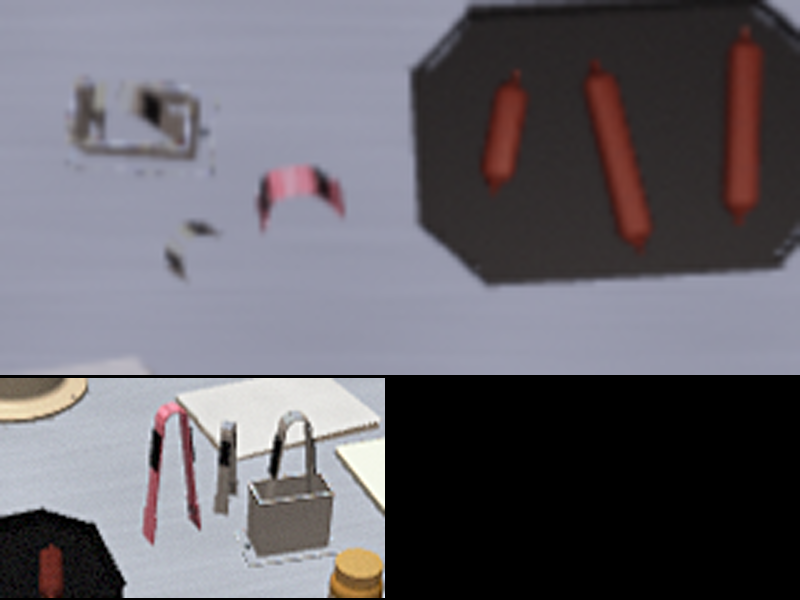

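Crop check: the large steel tongs stand in the holder, with the bow near crop (135,100) and the rim from (75,78) to (197,158). The pink pair is free-standing at (300,185) and the small grey pair at (190,245). The short sausage, at (505,130), is clearly shorter than the two to its right. The choice is confirmed.

```bash
cat >> h.py <<'E'
from scipy.spatial.transform import Rotation as Ro
def shift(p,yaw,src=None):
    s=robot.state(); R=Ro.from_euler("xyz",s["orientation"]).as_matrix()
    y=s["orientation"][2]; return 100*R.T@(np.array(p)-(s["eef_pos"] if src is None else src)), -(((yaw-y)+np.pi)%(2*np.pi)-np.pi)
E
python3 - <<'E'
from h import *
print(shift((.5,-.35,.36),0),shift((.52,.26,.31),0))
E
```

```text
(array([ 39.5194, -25.9618, -16.4568]), np.float64(0.25584445019940105)) (array([ 56.8919, -84.4629, -11.3755]), np.float64(0.25584445019940105))
```

{"name": "jog_arm", "arguments": {"xyz": [[39.5, -26, -16.5], [39.5, -26, -16.5], [39.5, -26, -16.5], [39.5, -26, -16.5], [39.5, -26, -16.5], [39.5, -26, -16.5], [39.5, -26, -16.5], [39.5, -26, -16.5], [39.5, -26, -16.5], [56.9, -84.5, -11.4], [56.9, -84.5, -11.4], [56.9, -84.5, -11.4], [56.9, -84.5, -11.4], [56.9, -84.5, -11.4], [56.9, -84.5, -11.4], [56.9, -84.5, -11.4], [56.9, -84.5, -11.4], [56.9, -84.5, -11.4], [56.9, -84.5, -11.4], [56.9, -84.5, -11.4]], "yaw": [0.256, 0.256, 0.256, 0.256, 0.256, 0.256, 0.256, 0.256, 0.256, 0.256, 0.256, 0.256, 0.256, 0.256, 0.256, 0.256, 0.256, 0.256, 0.256, 0.256], "grip": 9.3}}

```text
time: 2.1
eef_pos: [0.5118, 0.1637, 0.3149]
orientation: [3.141, 0.0, -0.0]
contact_force: [0.4, -0.3, 0.4]
grip_width: 0.0932
finger_force: 0.0
```

{"name": "jog_arm", "arguments": {"xyz": [[0.8, -4.5, 0.4], [0.8, -9, 0.4], [0.8, -9, 0.4], [0.8, -9, 0.4], [0.8, -9, 0.4]], "yaw": [0, 0, 0, 0, 0]}}

```text
time: 2.6
eef_pos: [0.5202, 0.2503, 0.3108]
orientation: [3.14, 0.0, -0.002]
contact_force: [0.1, -0.9, 0.4]
grip_width: 0.0928
finger_force: 0.0
```

```bash
python3 - <<'E'
from h import *
s=robot.state(); print(s["eef_pos"],s["orientation"],s["joint_positions"])
im=robot.capture("wrist"); cv2.imwrite("pics/w1.png",im[:,:,::-1]); print(robot.camera_info("wrist")["D"])
E
```

```text
[0.5202 0.2503 0.3108] [ 3.1405  0.0005 -0.0016] [-0.3292  0.3217 -0.2927  1.7905  0.1063  1.0458 -2.2336]
[-0.0522  0.      0.      0.      0.    ]
```

View pics/w1.png

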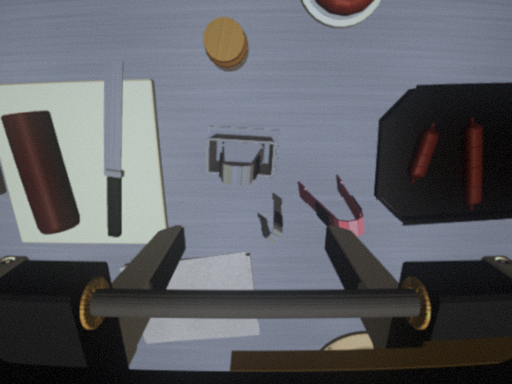

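Wrist view: the holder rim spans about (208,137)–(274,175), with the bow of the tongs leaning toward the camera at (239,172). The pink pair at (340,210) and the small grey pair at (277,215) stand clear. I'll take a zoom for the measurement.

```bash
python3 - <<'E'
from h import *
im=cv2.imread("pics/w1.png")[120:195,195:295]
cv2.imwrite("pics/w1c.png",cv2.resize(im,(800,600),interpolation=cv2.INTER_CUBIC))
E
```

```text
(no output)
```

View pics/w1c.png

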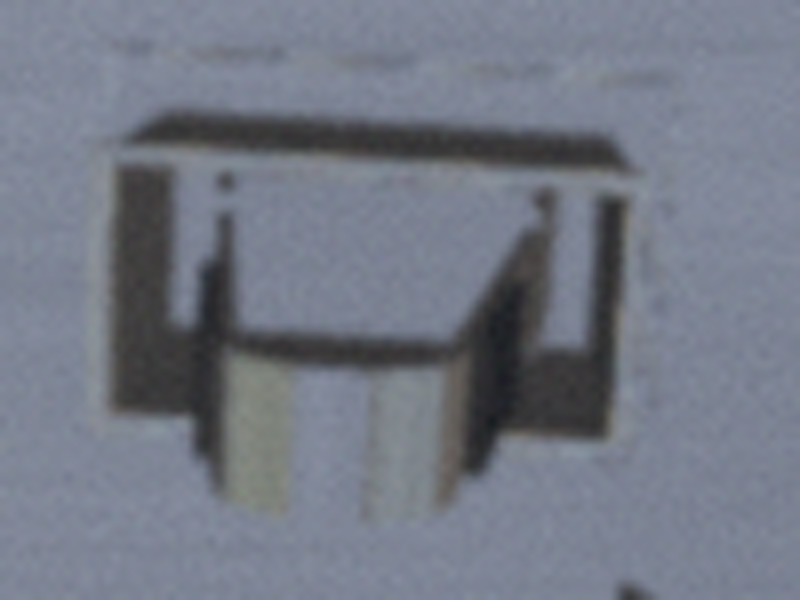

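```bash
python3 - <<'E'
from h import *
f=lambda u,v,z:on("wrist",(195+(u+.5)/8-.5,120+(v+.5)/8-.5),z)
C=np.array([f(*c,.09) for c in ((100,146),(645,178),(618,440),(98,415))]); print(C,C.mean(0))
print(np.linalg.norm(C-np.roll(C,-1,0),axis=1))
for a,b in ((1,0),(2,3)): d=C[b]-C[a]; print("yaw",np.arctan2(-d[0],d[1]))
print("bow",f(345,360,.195),f(335,517,.195))
print("sides .178",f(222,420,.178),f(462,430,.178))
E
```

```text
[[0.5589 0.3167 0.09  ]
 [0.5527 0.2172 0.09  ]
 [0.5035 0.2214 0.09  ]
 [0.5087 0.3196 0.09  ]] [0.5309 0.2687 0.09  ]
[0.0997 0.0494 0.0983 0.0503]
yaw -0.06242965275826811
yaw -0.05301397082099697
bow [0.5401 0.2663 0.195 ] [0.5174 0.2681 0.195 ]
sides .178 [0.5277 0.2857 0.178 ] [0.526  0.2502 0.178 ]
```

{"name": "jog_arm", "arguments": {"xyz": [[0.8, -1.75, 0], [0.8, -1.75, 2], [0.8, -1.75, 6], [0.8, -1.75, 6], [0.8, -1.75, 6]], "yaw": [0.057, 0.057, 0.057, 0.057, 0.057]}}

```text
time: 3.15
eef_pos: [0.5283, 0.2681, 0.2516]
orientation: [3.141, 0.001, -0.059]
contact_force: [0.4, 0.2, 1.2]
grip_width: 0.0927
finger_force: 0.0
```

```bash
python3 - <<'E'
from h import *
s=robot.state();print(s["eef_pos"],s["orientation"],shift((.528,.268,.131),-.058))
E
```

```text
[0.5283 0.2681 0.2516] [ 3.1407  0.0009 -0.0588] (array([-0.0222, -0.0019, 12.0568]), np.float64(-0.0007606235831492114))
```

{"name": "jog_arm", "arguments": {"xyz": [[0, 0, 4], [0, 0, 8], [0, 0, 11], [0, 0, 12], [0, 0, 12], [0, 0, 12]], "yaw": [0, 0, 0, 0, 0, 0]}}

```text
time: 3.75
eef_pos: [0.5294, 0.2699, 0.1331]
orientation: [-3.14, -0.002, -0.058]
contact_force: [0.3, 0.2, -0.4]
grip_width: 0.0929
finger_force: 0.0
```

{"name": "jog_arm", "arguments": {"xyz": [[0, 0, 0], [0, 0, 0], [0, 0, 0], [0, 0, 0], [0, 0, 0], [0, 0, 0], [0, 0, 0], [0, 0, 0]], "yaw": [0, 0, 0, 0, 0, 0, 0, 0], "grip": 4.7, "newtons": 10}}

```text
time: 4.55
eef_pos: [0.5281, 0.2693, 0.131]
orientation: [3.141, 0.0, -0.057]
contact_force: [0.2, 1.1, 0.7]
grip_width: 0.0472
finger_force: 6.6
```

{"name": "jog_arm", "arguments": {"xyz": [[0, 0, -0.5], [0, 0, -1.5], [0, 0, -3], [0, 0, -5], [0, 0, -7], [0, 0, -9], [0, 0, -12], [0, 0, -15], [0, 0, -18], [0, 0, -21], [0, 0, -23], [0, 0, -23], [0, 0, -23]], "yaw": [0, 0, 0, 0, 0, 0, 0, 0, 0, 0, 0, 0, 0]}}

```text
time: 5.85
eef_pos: [0.5278, 0.2691, 0.3612]
orientation: [-3.141, -0.0, -0.057]
contact_force: [-0.2, -1.2, -1.3]
grip_width: 0.0473
finger_force: 6.1
```

```bash
python3 - <<'E'
from h import *
s=robot.state();print(s["eef_pos"],s["orientation"],s["joint_positions"],s["grip_width"],s["finger_force"])
print(shift((.527,-.047,.36),-.2),shift((.527,-.047,.26),-.2))
a=robot.capture("scene")[:,:,::-1][70:250,170:350]; b=robot.capture("wrist")[:,:,::-1]
c=np.zeros((400,800,3),np.uint8);c[:400,:400]=cv2.resize(a,(400,400),interpolation=cv2.INTER_CUBIC);c[:300,400:]=cv2.resize(b,(400,300));cv2.imwrite("pics/l.png",c)
E
```

```text
[0.5278 0.2691 0.3612] [-3.1415 -0.0004 -0.0572] [-0.3548  0.3054 -0.2874  1.6858  0.0931  1.1634 -2.2945] 0.0472500371606082 6.080779998446815
(array([ 1.7221, 31.5638,  0.1189]), np.float64(0.1428138863801105)) (array([ 1.7185, 31.5649, 10.1189]), np.float64(0.1428138863801105))
```

View pics/l.png

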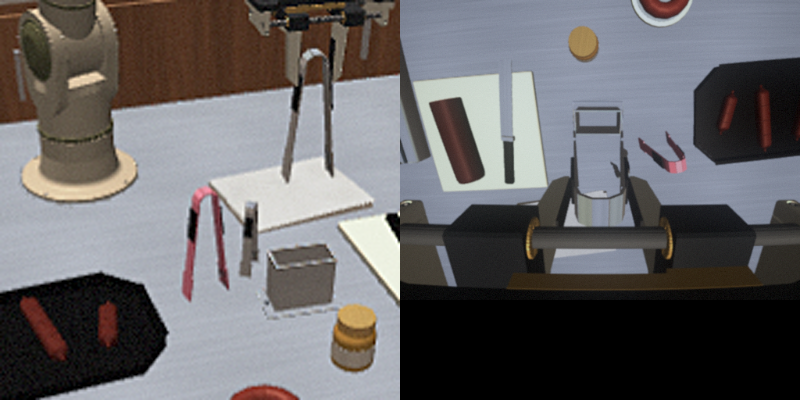

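The tongs are out and hang upright in the fingers, and the pink and small grey pairs are undisturbed. Next I carry them over the short sausage.

{"name": "jog_arm", "arguments": {"xyz": [[0.1, 1.5, 0], [0.3, 4, 0], [0.5, 8, 0], [0.8, 12, 0], [1, 16, 0], [1.2, 20, 0], [1.4, 24, 0], [1.6, 28, 0], [1.7, 30.5, 0], [1.7, 31.5, 0], [1.7, 31.5, 0], [1.7, 31.5, 0], [1.7, 31.5, 0]], "yaw": [0, 0, 0, 0.03, 0.06, 0.1, 0.14, 0.143, 0.143, 0.143, 0.143, 0.143, 0.143]}}

```text
time: 7.25
eef_pos: [0.5271, -0.0444, 0.361]
orientation: [-3.141, 0.0, -0.198]
contact_force: [-0.6, 0.4, -1.8]
grip_width: 0.0468
finger_force: 6.1
```

```bash
python3 - <<'E'
from h import *
s=robot.state();print(s["eef_pos"],s["orientation"],s["joint_positions"],s["grip_width"],s["finger_force"])
im=robot.capture("wrist")[:,:,::-1].copy(); cv2.imwrite("pics/w2.png",im)
hsv=cv2.cvtColor(im,cv2.COLOR_BGR2HSV)
m=((hsv[...,0]<12)|(hsv[...,0]>168))&(hsv[...,1]>120)&(hsv[...,2]>40)
for k in cv2.findContours(m.astype(np.uint8),0,2)[0]:
    if cv2.contourArea(k)<60: continue
    P=np.array([on("wrist",q[0].astype(float),.024)[:2] for q in k],np.float32)
    print(cv2.minAreaRect(P*1000),cv2.boundingRect(k))
E
```

```text
[ 0.5271 -0.0444  0.361 ] [-3.1411  0.0004 -0.1978] [ 0.0789  0.205  -0.1251  1.8199  0.0276  1.1186 -1.8243] 0.04684722302366092 6.0816074756439775
((525.6697387695312, -49.5938606262207), (26.37093734741211, 104.72077941894531), 79.09923553466797) (249, 124, 15, 56)
((504.88409423828125, -147.896240234375), (170.35983276367188, 28.395734786987305), 12.654624938964844) (290, 110, 38, 83)
((528.4058227539062, -258.32574462890625), (29.217134475708008, 161.09176635742188), 85.88263702392578) (357, 84, 17, 88)
((784.7601928710938, 117.86726379394531), (110.46199798583984, 77.55265808105469), 76.67630004882812) (99, 0, 64, 50)
```

View pics/w2.png

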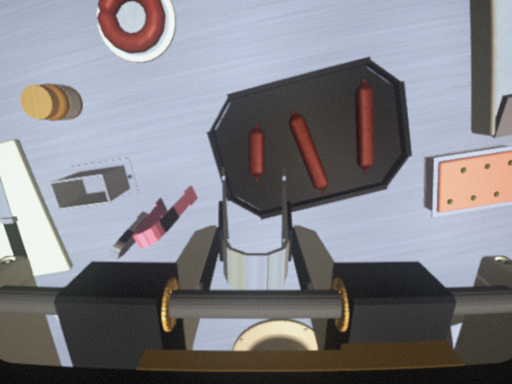

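Wrist view: the tong tips are at (224,178) and (284,178), with the short sausage between their lines at (257,150). Both measurements agree that it is at about (0.526, -0.049) with yaw -0.193.

```bash
python3 - <<'E'
from h import *
a=on("wrist",(224,180),.233);b=on("wrist",(284,180),.233);print(a,b,(a+b)/2)
print(shift((.526,-.0485,.138),-.193))
E
```

```text
[ 0.5331 -0.0117  0.233 ] [ 0.5192 -0.0809  0.233 ] [ 0.5261 -0.0463  0.233 ]
(array([-0.0304,  0.4221, 22.2986]), np.float64(-0.004735715758007242))
```

{"name": "jog_arm", "arguments": {"xyz": [[0, 0.3, 2], [0, 0.3, 5], [0, 0.3, 9], [0, 0.3, 13], [0, 0.3, 16], [0, 0.3, 17.5], [0, 0.3, 17.5], [0, 0.3, 17.5]], "yaw": [0, 0, 0, 0, 0, 0, 0, 0]}}

```text
time: 8.1
eef_pos: [0.5269, -0.0483, 0.1864]
orientation: [-3.141, 0.0, -0.199]
contact_force: [-0.2, 0.0, -0.8]
grip_width: 0.0474
finger_force: 6.1
```

```bash
python3 - <<'E'
from h import *
s=robot.state();print(shift((.526,-.0485,.138),-.193))
a=robot.capture("scene")[:,:,::-1][110:260,110:310]; b=robot.capture("wrist")[:,:,::-1]
c=np.zeros((600,800,3),np.uint8);c[:300,:400]=cv2.resize(a,(400,300),interpolation=cv2.INTER_CUBIC);c[:300,400:]=cv2.resize(b,(400,300));c[300:,:400]=cv2.resize(b[80:230,150:350],(400,300),interpolation=cv2.INTER_CUBIC)
t=robot.capture("top")[:,:,::-1][150:270,220:380];c[300:,400:]=cv2.resize(t,(400,300));cv2.imwrite("pics/d.png",c)
E
```

```text
(array([-0.084 ,  0.0393,  4.8432]), np.float64(-0.005956494436092807))
```

View pics/d.png

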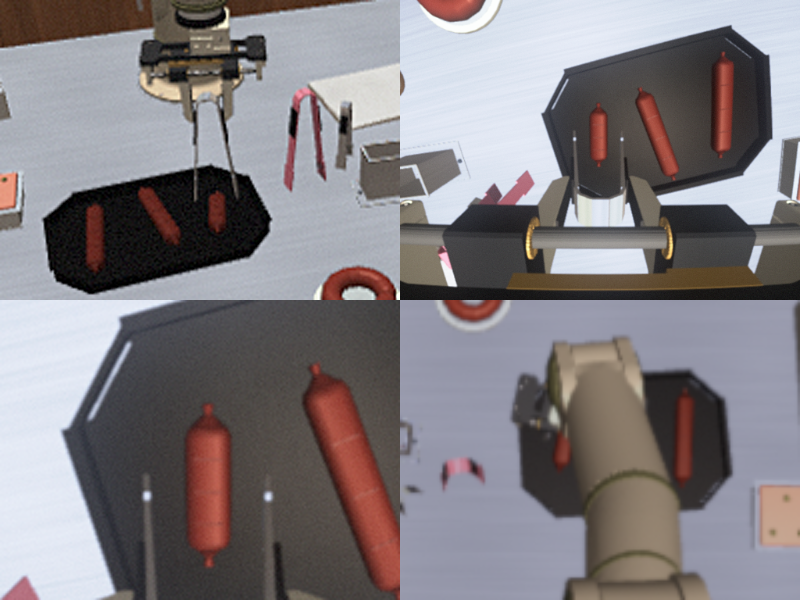

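The sausage is centred between the tips (crop columns 147 and 267, sausage at 209). I lower the rest of the way and then squeeze.

{"name": "jog_arm", "arguments": {"xyz": [[-0.1, 0, 1], [-0.1, 0, 2.2], [-0.1, 0, 3.4], [-0.1, 0, 4.4], [-0.1, 0, 4.8], [-0.1, 0, 4.8], [-0.1, 0, 4.8]], "yaw": [0, 0, 0, 0, 0, 0, 0]}}

```text
time: 8.95
eef_pos: [0.5256, -0.0489, 0.1381]
orientation: [3.142, 0.0, -0.2]
contact_force: [0.0, -0.4, 0.0]
grip_width: 0.0474
finger_force: 6.1
```

{"name": "jog_arm", "arguments": {"xyz": [[0, 0, 0], [0, 0, 0], [0, 0, 0], [0, 0, 0], [0, 0, 0], [0, 0, 0], [0, 0, 0], [0, 0, 0], [0, 0, 0], [0, 0, 0]], "yaw": [0, 0, 0, 0, 0, 0, 0, 0, 0, 0], "grip": 3.5, "newtons": 25}}

```text
time: 9.95
eef_pos: [0.5256, -0.0488, 0.1381]
orientation: [-3.142, -0.0, -0.2]
contact_force: [0.6, -0.4, 1.2]
grip_width: 0.0413
finger_force: 25.0
```

{"name": "jog_arm", "arguments": {"xyz": [[0, 0, -0.3], [0, 0, -1], [0, 0, -2], [0, 0, -3.5], [0, 0, -5], [0, 0, -7], [0, 0, -9], [0, 0, -11], [0, 0, -13], [0, 0, -15], [0, 0, -17], [0, 0, -18.5], [0, 0, -19], [0, 0, -19], [0, 0, -19], [0, 0, -19], [0, 0, -19]], "yaw": [0, 0, 0, 0, 0, 0, 0, 0, 0, 0, 0, 0, 0, 0, 0, 0, 0]}}

```text
time: 11.65
eef_pos: [0.5252, -0.0489, 0.3274]
orientation: [3.141, 0.001, -0.2]
contact_force: [-0.3, -1.2, -1.4]
grip_width: 0.0422
finger_force: 25.0
```

```bash
python3 - <<'E'
from h import *
s=robot.state();print(s["eef_pos"],s["grip_width"],s["finger_force"])
a=robot.capture("scene")[:,:,::-1][90:260,110:340]; b=robot.capture("wrist")[:,:,::-1]
c=np.zeros((600,800,3),np.uint8);c[:300,:400]=cv2.resize(a,(400,300),interpolation=cv2.INTER_CUBIC);c[:300,400:]=cv2.resize(b,(400,300));c[300:,:400]=cv2.resize(b[100:250,150:350],(400,300),interpolation=cv2.INTER_CUBIC);cv2.imwrite("pics/e.png",c)
E
```

```text
[ 0.5252 -0.0489  0.3274] 0.042195913900185546 24.96058613061905
```

View pics/e.png

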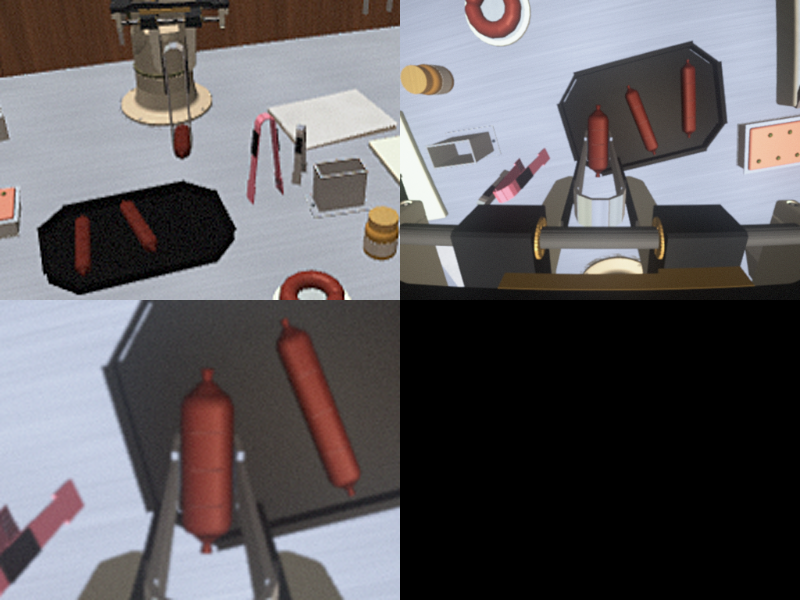

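The sausage hangs between both jaws at about z = 0.2, and the long sausages are where they were. I'll wait a moment to check that it is steady.

{"name": "jog_arm", "arguments": {"xyz": [[0, 0, 0], [0, 0, 0], [0, 0, 0], [0, 0, 0], [0, 0, 0], [0, 0, 0], [0, 0, 0], [0, 0, 0], [0, 0, 0], [0, 0, 0], [0, 0, 0], [0, 0, 0]], "yaw": [0, 0, 0, 0, 0, 0, 0, 0, 0, 0, 0, 0]}}

```text
time: 12.95
eef_pos: [0.5255, -0.0489, 0.3281]
orientation: [3.142, 0.0, -0.2]
contact_force: [-0.1, -0.4, -2.3]
grip_width: 0.0417
finger_force: 25.0
```

```bash
python3 - <<'E'
from h import *
for i in range(2):
    s=robot.state(); hsv=cv2.cvtColor(robot.capture("wrist"),cv2.COLOR_RGB2HSV)
    m=((hsv[...,0]<12)|(hsv[...,0]>168))&(hsv[...,1]>120)&(hsv[...,2]>40)
    print(s["grip_width"],[cv2.boundingRect(k) for k in cv2.findContours(m.astype(np.uint8),0,2)[0] if cv2.contourArea(k)>300])
hsv=cv2.cvtColor(cv2.imread("pics/e.png")[300:,:400],cv2.COLOR_BGR2HSV)
m=((hsv[...,0]<12)|(hsv[...,0]>168))&(hsv[...,1]>120)&(hsv[...,2]>40)
print([np.array(cv2.boundingRect(k))/2+[150,100,0,0] for k in cv2.findContours(m.astype(np.uint8),0,2)[0] if cv2.contourArea(k)>1200])
E
```

```text
0.041730007786706214 [(241, 135, 26, 83), (289, 110, 41, 87), (361, 77, 18, 99), (84, 0, 68, 46)]
0.04160009027837251 [(241, 135, 26, 83), (289, 110, 41, 87), (361, 77, 18, 99), (85, 0, 67, 46)]
[array([241.5, 134.5,  25.5,  83.5]), array([289. , 109.5,  41. ,  88. ])]
```

It's steady, so I hand in.

```bash
python3 -c "
from rig import robot
print(robot.job_done())"
```

```text
the job is handed in; nothing more can be done
None
```

The large steel tongs are out of their holder and gripping the short sausage between both jaws, held steady about 20 cm above the counter; nothing else was seen to move, and the job was handed in at about 13 s.

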